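Set up a pipette check: cup on the balance, pipette poised over it

ROBOT

A 6-joint arm with a two-finger parallel gripper is mounted at the origin on the work surface. World frame = base frame: x ahead of the robot, y to its left, z up, the work surface at z = 0. Lengths are in mm, angles in rad, forces in N, time in s.
With the tool pointing down it reaches from about 275 to 825 mm from the base axis. Payload 4.9 kg.
Tool frame: the origin (TCP) lies at the very end of the fingers, on their centre line; the grasp point (between the pads) lies 19 mm behind it; z points along the fingers, y is the direction in which the jaws open and shut (so a half turn about z gives the same grasp; the last joint's range is limited). The gripper opens to 85 mm and grips with 20 to 120 N. Pads are 22 mm wide; open, the fingers measure 114 mm over their backs; the gripper's body (76 mm by 85 mm) begins 54 mm behind the grasp point. The pads swing forward as they close: fully open they stand 13 mm farther back than shut.
Start: joints at [1.195, 0.326, -0.193, 1.052, 0, 1.437], TCP at [131.691, 534.019, 231.281] pointing down, gripper open.
Joint ranges: [-2.65, 2.65], [-0.97, 1.79], [-1.3, 1.35], [-1.93, 2.1], [-1.47, 1.37], [-3.14, 3.14]. Speed limits (rad/s): [2.57, 2.57, 3.14, 3.14, 3.14, 3.14].

INTERFACE

Orientations are given as [roll, pitch, yaw] about the fixed x, y, z axes, in that order (R = Rz(yaw) Ry(pitch) Rx(roll)).
In Python, from bench import bot, solve_ik, imaging gives the robot as it stands. Calls block until the motion is done:
- bot.move_ptp(position, orientation): joint-space move of the TCP to a pose.
- bot.movel(position, rot=None, max_speed=150, threshold=None): straight line of the TCP; rot=None keeps the orientation; max_speed is the mean speed in mm/s. With threshold (N) it stops when the force on the tool has changed by that much, and returns True; else False.
- bot.move_j(angles): joint-space move.
- bot.grip(opening, effort=None): opening from 0.0 (shut) to 1.0 (fully open); effort is the grip in N (None keeps the last); returns when the fingers have stopped.
- bot.dwell(seconds).
- solve_ik(position, orientation): joint angles nearest the present ones, or None.
- bot.get_state(): the state.
- imaging.capture(name): name is "side" or "top" or "wrist"; returns the picture (400x640x3 uint8, blue, green, red); there is no depth.
- imaging.camera_model(name): a dict with "K" (3x3 intrinsics, pixels), "k1" (the pictures are not rectified: a ray, as slopes to the right and down, at radius r is drawn at 1 + k1 r^2 times it, then the intrinsics apply), "position" and "rotation" of the camera in the world. Camera axes: x right, y up, looking along -z (the intrinsics and any distortion apply to the point x, -y, -z); pixel columns grow to the right and rows downward; lengths in mm; the calibration is good to about 2 mm. A picture is of the moment at which its call begins: read the wrist's pose just before it. camera_model takes no time and is no camera call; for the wrist camera it gives the pose at the moment of the call.
A pose or a line that the arm cannot do raises bot.IKError and nothing moves.
- bot.sign_off(): hands the job in, once; it reports no verdict.
The state is a dict: "t": time; "qpos": joint angles; "joint_velocities": joint speeds; "effort": joint torques, N m; "tcp_pos": TCP position; "orientation": TCP orientation; "contact_force": force on the tool from outside, world axes, zero at the start; "wrist_torque": the same for the moment, N m; "opening": opening from 0.0 (shut) to 1.0 (fully open).
Only numpy, scipy, OpenCV 4.12 (cv2) and the standard library are available. Lean on these libraries where they do the work, as an engineer would, in place of code of your own. Each camera call takes 0.05 s, during which the arm holds its last target.

TASK

Get the pipette check ready: stand the small steel weighing cup upright in the middle of the balance's pan and let go of it, then take the pipette that has a tip fitted out of its stand and carry it clear of the tube rack to the cup. Finish while holding it, still and upright, with the end of the tip over the middle of the cup and about a centimetre above its rim. The tip must touch nothing at all, and everything else stays where it is.

Things in the scene. Friction and masses are not known exactly. Their poses are not given: they have to be found in the camera images.
- pipette: white pipette with a tip fitted (70 to 120 g, loose), hanging upright in one of the stand's three notches. Origin on its axis at the shoulder (flat underside of the head) that rests on the shelf; z up the axis. Below the shoulder a round handle, 24 mm across, tapers to 18 mm at 85 mm down, then a grey cone to 145 mm down. Centre of mass about 17 mm below the shoulder
- pipette_head (a point): where to hold it: middle of the head, on the axis, 26 mm above the shoulder. The head is 34 mm (x) by 36 mm (y), 48 mm high; grip its flat +y and -y sides, 36 mm apart, from above. The plunger's button ends 41 mm above this point; a finger rest 14 mm wide juts out to +x (to 43 mm from the axis), 5 to 19 mm above it. The shelf is 26 mm below it
- pipette_tip: the pale tip fixed on the pipette, 60 mm long, 11 mm across at the top and 3.6 mm at its end. Origin at the lower END of the tip, which is 195 mm straight below the pipette's origin; same axes as the pipette
- cup: the weighing cup: small open steel cup, straight sided, 42 mm outer diameter, 30 mm high, wall 2.5 mm, 24 to 42 g, loose, standing on the table beyond the tube rack. Origin at the centre of its underside, z up
- cup_rim (a point): centre of the cup's mouth, level with the rim, 30 mm above the cup's origin
- balance: bench balance, fixed, grey and white, 180 mm (its x) by 150 mm (its y), its casing at most 41 mm high, the sloping black display panel on its -x side towards the robot. Origin at the centre of its underside on the table, z up
- pan_center (a point): centre of the top of the balance's round steel pan, 90 mm in diameter; the pan's top is 50 mm above the table; 35 mm to +x of the balance's origin
- stand: grey pipette stand, fixed, on either side of the tube rack (the balance on the other). Base plate 130 mm (x) by 216 mm (y), 8 mm thick, a side panel at each end, shelf 6 mm thick with its top 225 mm above the table, from x = -45 to 45 mm. Three notches 29 mm wide, at y = -75, 0, 75 mm, open to -x (the robot's side), end at x = 5 mm. Origin: centre of the underside, z up
- middle_notch (a point): point on top of the stand's shelf in the middle notch, stand axes, where a pipette's shoulder origin hangs (10 mm to -x of the stand's centre); 39 mm free between neighbouring heads. To take a pipette out: raise it 10 to 20 mm, draw it 60 mm or more straight to the stand's -x (2 mm play each side), then raise it; or lift it straight up until the tip is above the shelf
- spare_a: a pipette of the same make, same size and frame as pipette but WITHOUT a tip: its grey cone ends 145 mm below the shoulder. Its plunger stands 67 mm above the shelf. It hangs in another notch and stays there
- spare_b: a pipette of the same make, same size and frame as pipette but WITHOUT a tip: its grey cone ends 145 mm below the shoulder. Its plunger stands 67 mm above the shelf. It hangs in another notch and stays there
- tube_rack: white block rack full of red-capped tubes, 156 mm (x) by 108 mm (y), 96 mm high to the tops of the caps, loose (0.7 kg), between the stand and the balance. Origin at the centre of its underside
- small_rack: small white rack with nine violet-capped tubes, 84 mm square, 96 mm high, loose; leave alone. Origin at the centre of its underside
- tip_box: grey box of spare tips, 85 by 125 by 56 mm, loose; leave alone. Origin at the centre of its underside
- bottle: amber reagent bottle, 64 mm across, 130 mm high, loose; leave alone. Origin at the centre of its underside
- jar_cap: yellow screw cap, 52 mm across, 12 mm high, lying loose on the table; leave alone. Origin at the centre of its underside
- timer: small black bench timer, 60 by 70 by 18 mm, loose; leave alone. Origin at the centre of its underside
- lying_pipette: a pipette without tip lying on the table along its y axis (from 67 mm to -y of its origin to 145 mm to +y), 36 mm thick, loose; leave alone. Origin on the table under its shoulder
Mind the look-alikes: they are no part of the job. Of the things that look like the cup, the smallest one is meant. What is shaped like the tube_rack but green is not meant.

How it is judged (in metres and radians):
On the way, in this order (a step that is already met when the one before it is completed fails the run):
1. the cup stands upright in the middle of the balance's pan, let go (horizontal distance between cup_rim and pan_center below 0.015 m and z of cup_rim in the frame of pan_center between 0.026 and 0.033 m and angle between cup's own z axis and vertical below 0.08 rad and contact force between cup and balance above 0.02 N and contact force between the fingers and cup below 0.02 N and linear speed of cup below 0.01 m/s), for 0.2 s.
2. the pipette with the tip has been lifted out of its stand (distance of pipette from where it was at the start of the episode above 0.05 m and contact force between pipette and stand below 0.02 N and contact force between the fingers and pipette above 1 N), for 0.1 s.
At the end, for the whole second after the job is handed in: Cup upright on the pan, centred within 15 mm, let go; pipette gripped, still, within 5 degrees of upright, the end of its tip within 8 mm sideways of the cup's centre and 3 to 20 mm above the rim; tip and pipette touch nothing but the fingers (horizontal distance between cup_rim and pan_center below 0.015 m and z of cup_rim in the frame of pan_center between 0.026 and 0.033 m and angle between cup's own z axis and vertical below 0.08 rad and contact force between cup and balance above 0.02 N and contact force between each of the fingers, pipette and cup below 0.02 N and horizontal distance between pipette_tip and cup_rim below 0.008 m and z of pipette_tip in the frame of cup_rim between 0.003 and 0.02 m and angle between pipette's own z axis and vertical below 0.09 rad and linear speed of pipette below 0.01 m/s and angular speed of pipette below 0.1 rad/s and contact force between the fingers and pipette above 1 N and contact force between pipette_tip and anything else below 0.02 N and contact force between pipette and balance below 0.02 N and contact force between pipette and stand below 0.02 N and contact force between pipette and tube_rack below 0.02 N); the arm keeps its last pose, push and grip.
It fails at once if the pipette's tip touches something (contact force between pipette_tip and anything else above 0.1 N).
It fails at once if another thing is knocked from its place (more than 15 mm) (distance of any of spare_a, spare_b, tube_rack, small_rack, tip_box, bottle, jar_cap, timer, lying_pipette from where it was at the start of the episode above 0.015 m).
It also fails if it takes over 66 s, if anything falls off the work surface, if the arm or the gripper's body presses on something with over 40 N, if the wrist force passes 120 N, or if a joint passes its speed limit or range.

## Working session

There is one attempt and no reset: what is moved stays moved. The work goes in short steps, each a Python script; the robot and the scene stay as the last script left them, time stands still between calls to the robot, and variables do not carry over. Pictures are saved under pics/ and viewed, and the job is handed in when it is done.

```bash
ls; mkdir -p pics; python3 - <<'E'
from bench import bot, imaging
import cv2
s=bot.get_state(); print(s['t'],s['tcp_pos'],s['orientation'],s['opening'])
for n in ['side','top','wrist']:
    m=imaging.camera_model(n); print(n,m)
    cv2.imwrite(f'pics/{n}0.png',imaging.capture(n))
E
```

```text
pics
0.0 [131.47384437 533.44575964 230.48634925] [-3.13984150e+00 -2.45267646e-04  2.89977003e+00] 0.9999854330727648
side {'K': array([[506.08458545,   0.        , 321.52528639],
       [  0.        , 506.08458545, 202.84695188],
       [  0.        ,   0.        ,   1.        ]]), 'k1': -0.09137538265776174, 'position': array([ -53.15521638, -725.1963197 , 1131.32853953]), 'rotation': array([ 0.74433505,  0.00910933, -0.72050591])}
top {'K': array([[462.66861975,   0.        , 314.21072026],
       [  0.        , 462.66861975, 199.32943869],
       [  0.        ,   0.        ,   1.        ]]), 'k1': -0.11655086809297698, 'position': array([ 207.36034652,  -80.63257757, 1640.22204809]), 'rotation': array([ 2.10585296e-01, -1.17622653e-03, -1.45446388e+00])}
wrist {'K': array([[301.61042626,   0.        , 320.85255485],
       [  0.        , 301.61042626, 200.26419309],
       [  0.        ,   0.        ,   1.        ]]), 'k1': -0.006754035559982648, 'position': array([ 62.57239229, 549.77574988, 374.03004472]), 'rotation': array([-0.28366522,  0.00195801,  1.3279884 ])}
```

View pics/side0.png

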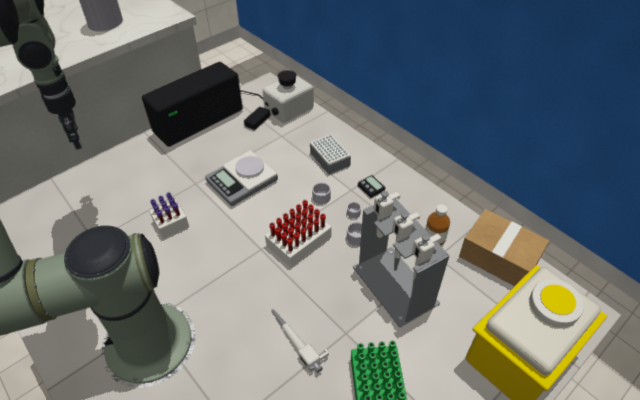

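View pics/top0.png

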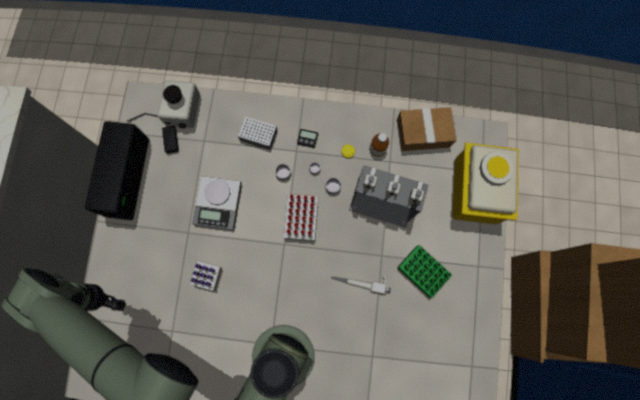

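View pics/wrist0.png

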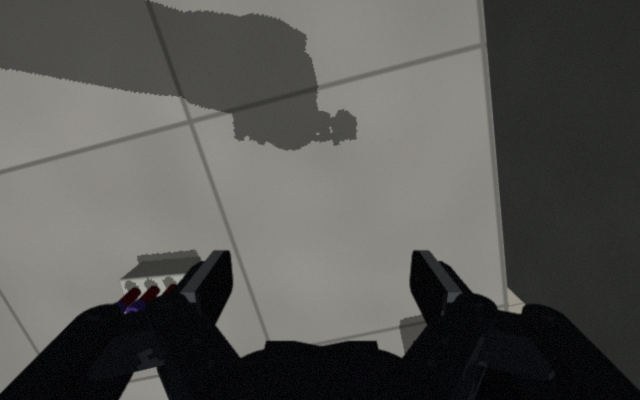

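The top view shows three cups at about (283,172), (314,169) and (333,186). The middle one looks smallest. I'll enlarge the cups, stand and balance to confirm.

```bash
cat > h.py <<'E'
import numpy as np, cv2
from bench import bot, solve_ik, imaging
from scipy.spatial.transform import Rotation as R
from scipy.optimize import brentq
def cam(n): 
    m=imaging.camera_model(n); m['R']=R.from_euler('xyz',m['rotation']).as_matrix(); return m
def proj(m,P):
    P=np.atleast_2d(P); c=(P-m['position'])@m['R']
    s=np.c_[c[:,0]/-c[:,2],-c[:,1]/-c[:,2]]; r2=(s**2).sum(1,keepdims=True)
    s=s*(1+m['k1']*r2); K=m['K']
    return np.c_[s[:,0]*K[0,0]+K[0,2],s[:,1]*K[1,1]+K[1,2]]
def ray(m,u,v):
    p=cv2.undistortPoints(np.array([[[u,v]]],float),m['K'],np.array([m['k1'],0,0,0,0]))[0,0]
    d=m['R']@np.array([p[0],-p[1],-1.0]); return d/np.linalg.norm(d)
def onz(m,u,v,z):
    d=ray(m,u,v); o=m['position']; return o+d*(z-o[2])/d[2]
def tri(obs):
    A=np.zeros((3,3));b=np.zeros(3)
    for m,u,v in obs:
        d=ray(m,u,v);Q=np.eye(3)-np.outer(d,d);A+=Q;b+=Q@m['position']
    X=np.linalg.solve(A,b)
    print('tri',X.round(1),'res px',[ (proj(m,X)[0]-[u,v]).round(1) for m,u,v in obs]); return X
def crop(img,u0,u1,v0,v1,f,name):
    cv2.imwrite('pics/'+name,cv2.resize(img[v0:v1,u0:u1],None,fx=f,fy=f,interpolation=cv2.INTER_CUBIC))
E
python3 - <<'E'
from h import *
t=cv2.imread('pics/top0.png'); s=cv2.imread('pics/side0.png')
crop(t,185,345,140,250,5,'t_a.png'); crop(t,340,440,150,235,7,'t_b.png')
crop(s,200,370,145,255,4.7,'s_a.png'); crop(s,345,455,180,320,4.2,'s_b.png')
T=cam('top');S=cam('side')
for p in [(283,172),(314,169),(333,186)]: print(onz(T,*p,30))
for p in [(320.5,188),(353.5,207),(354,228)]: print(onz(S,*p,30))
E
```

```text
[636.48746732  80.96920634  30.        ]
[660.60437306 -28.80715502  30.        ]
[ 605.77236942 -103.74575605   30.        ]
[646.77509112  91.95678754  30.        ]
[667.67896913 -31.22378629  30.        ]
[613.30448119 -90.13161006  30.        ]
```

View pics/t_a.png

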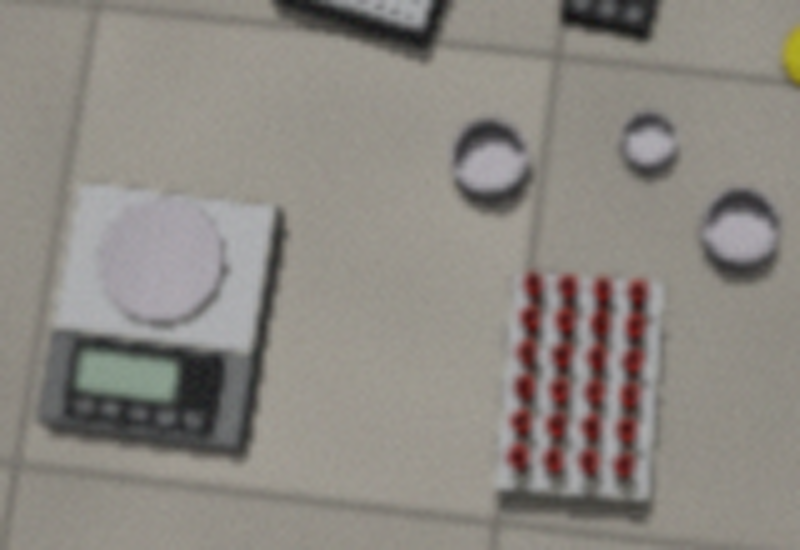

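View pics/t_b.png

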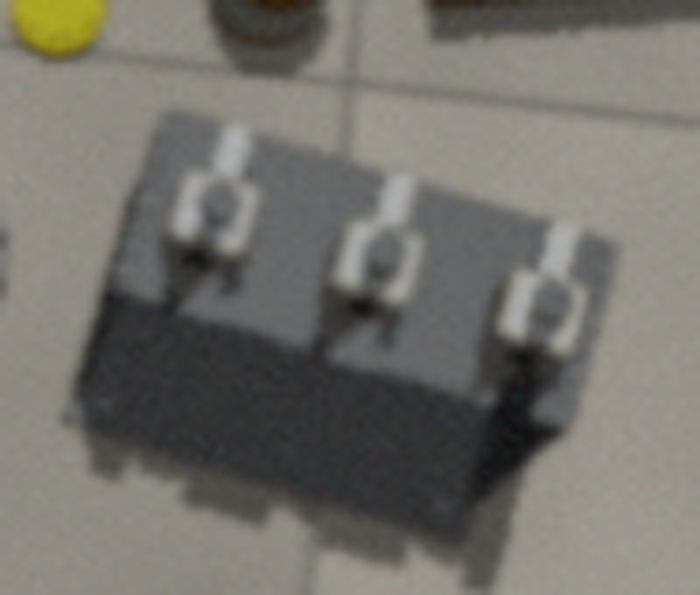

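View pics/s_a.png

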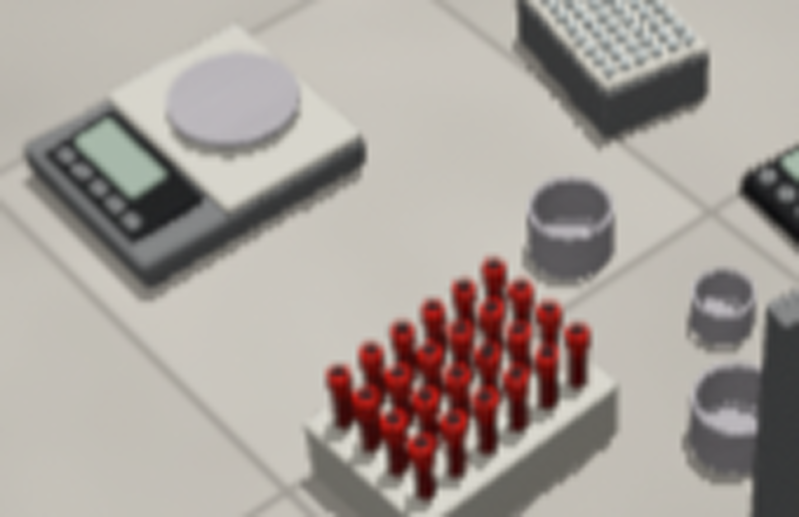

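View pics/s_b.png

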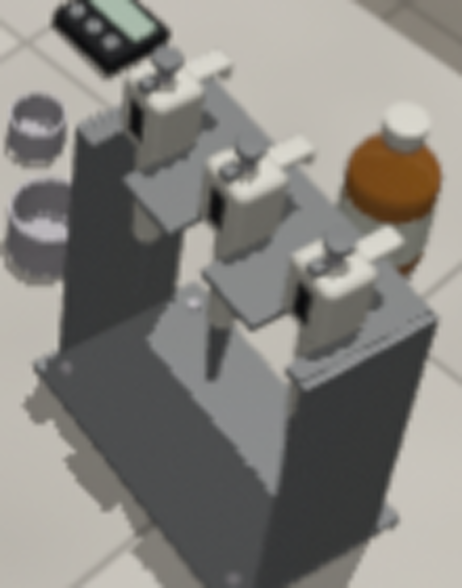

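```bash
python3 - <<'E'
from h import *
T=cam('top');S=cam('side')
def c(m,u0,v0,f): return lambda u,v:(m,u0+(u+.5)/f-.5,v0+(v+.5)/f-.5)
ta=c(T,185,140,5);tb=c(T,340,150,7);sa=c(S,200,145,4.7);sb=c(S,345,180,4.2)
for n,a,b in [('L',(218,203),(167,53)),('M',(384,255),(248,147)),('R',(550,306),(338,243))]:
    print(n); tri([tb(*a),sb(*b)])
print('pan');pan=tri([ta(161,260),sa(233,99)]);print(onz(*ta(161,260),50),onz(*sa(233,99),50))
print('cup rim'); tri([ta(649,140),sa(723,293)])
print(onz(*ta(649,140),30),onz(*sa(723,293),30))
print('rim diam est', np.linalg.norm(onz(*ta(622,145),30)-onz(*ta(677,145),30)),'others',np.linalg.norm(onz(*ta(453,165),40)-onz(*ta(528,165),40)),np.linalg.norm(onz(*ta(702,230),40)-onz(*ta(778,230),40)))
print('balance corners',[onz(*ta(*p),35).round(0) for p in [(78,185),(278,207),(245,455),(43,425)]])
print('rack corners bot',[onz(*ta(*p),40).round(0) for p in [(520,275),(664,280),(650,503),(500,490)]])
W=cam('wrist'); s=bot.get_state(); Rt=R.from_euler('xyz',s['orientation']).as_matrix()
print('cam in tool', Rt.T@(W['position']-s['tcp_pos'])); print(Rt.T@W['R'])
E
```

```text
L
tri [ 577.9 -211.2  294. ] res px [array([ 0.3, -0.4]), array([-0.6,  0.2])]
M
tri [ 564.2 -284.8  289.3] res px [array([ 0.2, -0.2]), array([-0.4,  0.1])]
R
tri [ 550.7 -358.7  288.1] res px [array([ 0.3, -0.3]), array([-0.6,  0.2])]
pan
tri [534.2 304.2  45.2] res px [array([ 0.1, -0.1]), array([-0.1,  0. ])]
[532.85952866 303.20300318  50.        ] [532.04807013 299.47536537  50.        ]
cup rim
tri [667.1 -30.1  29.3] res px [array([ 0.2, -0.2]), array([-0.3,  0.1])]
[665.98974774 -29.63266744  30.        ] [667.68492516 -30.9466373   30.        ]
rim diam est 39.73337128291812 others 53.81818937288002 54.14543656848757
balance corners [array([584., 376.,  35.]), array([584., 229.,  35.]), array([404., 225.,  35.]), array([408., 372.,  35.])]
rack corners bot [array([554.,  49.,  40.]), array([562., -52.,  40.]), array([403., -61.,  40.]), array([400.,  44.,  40.])]
cam in tool [  70.84825041   -0.93308359 -143.44002359]
[[-9.87825284e-04  9.59975567e-01  2.80082014e-01]
 [ 9.99999443e-01  8.43910879e-04  6.34424559e-04]
 [ 3.72667817e-04  2.80082484e-01 -9.59975866e-01]]
```

```bash
python3 - <<'E'
from h import *
S=cam('side');s=cv2.imread('pics/side0.png')
for n,p in [('L',(577.9,-211.2)),('M',(564.2,-284.8)),('R',(550.7,-358.7))]:
    q=proj(S,[[*p,292],[*p,225],[*p,140],[*p,80],[*p,30]]); print(n,((q-[345,180])*4.2).round(0).tolist())
crop(s,360,425,225,300,8,'s_c.png')
# wrist look candidates
for yaw_tgt in [(575,-285)]:
  for cx,cy,cz,tilt in [(x,y,z,t) for x in (250,300,350) for y in (-330,-285,-240,-180) for z in (230,280,330) for t in (40,55,70,85)]:
    u=np.array([yaw_tgt[0]-cx,yaw_tgt[1]-cy,0]);u/=np.linalg.norm(u)
    a=np.radians(tilt); zt=u*np.sin(a)+np.array([0,0,-np.cos(a)]); xt=u*np.cos(a)+np.array([0,0,np.sin(a)])
    M=np.c_[xt,np.cross(zt,xt),zt]
    tcp=np.array([cx,cy,cz])-M@np.array([70.8,0,-143.4])
    o=R.from_matrix(M).as_euler('xyz')
    q=solve_ik(tcp.tolist(),o.tolist())
    if q is not None: print(cx,cy,cz,tilt,tcp.round(0),o.round(2))
E
```

```text
L [[163.0, 55.0], [153.0, 136.0], [142.0, 230.0], [135.0, 291.0], [129.0, 339.0]]
M [[245.0, 143.0], [232.0, 223.0], [216.0, 316.0], [206.0, 376.0], [198.0, 423.0]]
R [[335.0, 237.0], [317.0, 317.0], [296.0, 408.0], [283.0, 466.0], [272.0, 512.0]]Traceback (most recent call last):
  File "<stdin>", line 9, in <module>
numpy._core._exceptions._UFuncOutputCastingError: Cannot cast ufunc 'divide' output from dtype('float64') to dtype('int64') with casting rule 'same_kind'
```

View pics/s_c.png

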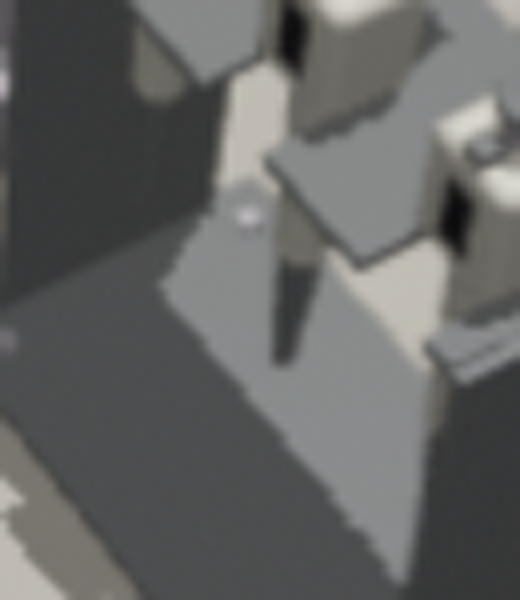

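The middle pipette ends at its grey cone: (212,378) in the side crop, where z=80 was expected. The left one shows no pale tip against the dark panel. That leaves the right-hand one (-y notch), and I'll confirm it with the wrist camera later. First the cup: the smallest is at top (314.6,168), about 40 mm across against 54 mm for the others.

```bash
python3 - <<'E'
from h import *
pi=np.pi
bot.move_ptp([400,250,260],[pi,0,pi])
bot.grip(0.75,30)
bot.move_ptp([667,-30,190],[pi,0,pi])
s=bot.get_state(); W=cam('wrist'); im=imaging.capture('wrist'); cv2.imwrite('pics/w1.png',im)
print(s['t'],s['qpos'].round(2) if hasattr(s['qpos'],'round') else s['qpos'],s['tcp_pos'],s['orientation'])
np.savez('w1.npz',**{k:W[k] for k in ('K','k1','position','rotation','R')})
print(proj(W,[[667,-30,30],[667,-30,0]]))
E
```

```text
3.4167 [-0.15  0.57  0.09  1.09  0.   -0.16] [666.76846557 -28.63427002 190.59274847] [ 3.14115426e+00  4.01686223e-04 -3.13998420e+00]
[[320.60809445 184.1306684 ]
 [320.62698893 178.04954652]]
```

View pics/w1.png

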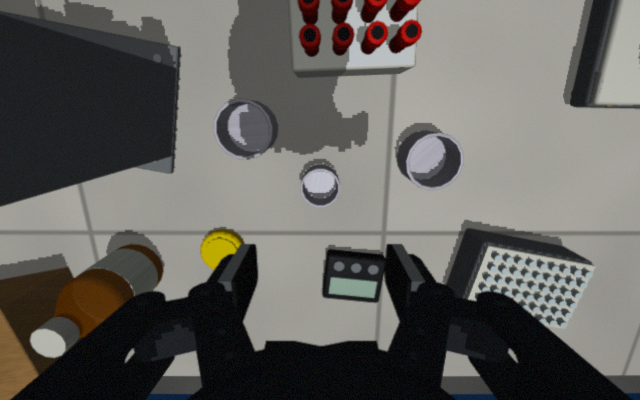

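```bash
python3 - <<'E'
from h import *
im=cv2.imread('pics/w1.png'); crop(im,285,355,150,215,9,'w1c.png')
W=dict(np.load('w1.npz')); print(onz(W,320.5,186.5,30),onz(W,320.5,189,30))
W2=cam('wrist'); print(W['position'],W2['position'],bot.get_state()['tcp_pos'])
E
```

```text
[669.51833316 -30.11115243  30.        ] [672.18783867 -30.11051859  30.        ]
[595.61829309 -29.80790834 333.98353554] [595.62141276 -29.59579976 334.14583458] [666.79724568 -28.42424398 190.75240063]
```

View pics/w1c.png

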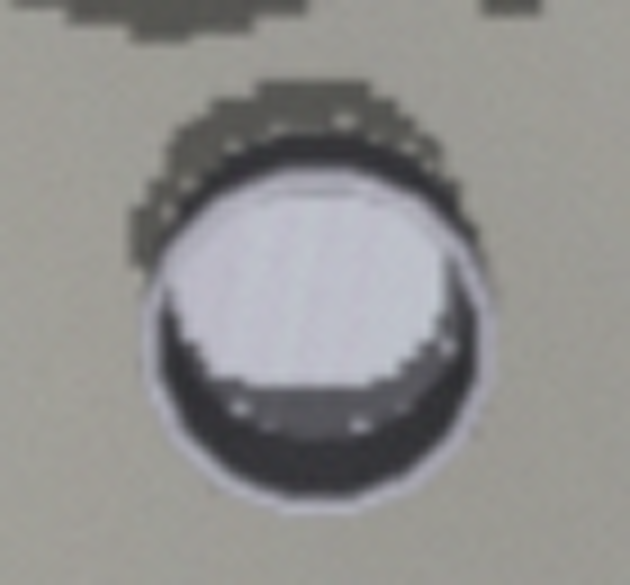

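```bash
python3 - <<'E'
from h import *
print(bot.movel([669,-31,60],max_speed=200))
print(bot.movel([669,-31,4],max_speed=60,threshold=6)); s=bot.get_state();print(s['tcp_pos'],s['contact_force'])
bot.grip(0.3,25); s=bot.get_state();print(s['t'],s['tcp_pos'],s['opening'],s['contact_force'])
bot.movel([669,-31,80],max_speed=80); s=bot.get_state();print(s['t'],s['tcp_pos'],s['opening'],s['contact_force'])
cv2.imwrite('pics/w2.png',imaging.capture('wrist'))
E
```

```text
False
False
[669.45188146 -31.0623424    4.44365153] [-0.13473965  0.13345089  0.65709105]
5.675 [669.5487156  -31.04791084   4.77215348] 0.4846862583255748 [-0.64851704 -0.05815915  3.89669475]
6.775 [668.49311808 -30.93751855  79.31059095] 0.4834915985935759 [ 0.47711206  0.02251293 -0.7425054 ]
```

View pics/w2.png

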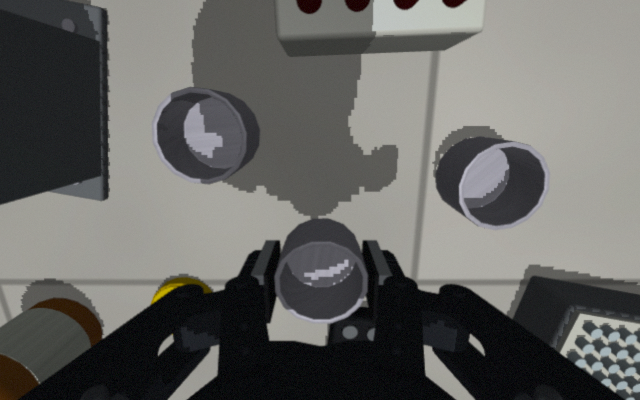

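```bash
python3 - <<'E'
from h import *
pi=np.pi
W=cam('wrist'); s=bot.get_state()
print('cup rim',onz(W,319.5,282,104.5),s['tcp_pos'])
bot.movel([669,-31,170],max_speed=250)
bot.movel([533,302,170],max_speed=250)
bot.dwell(0.2)
W=cam('wrist'); s=bot.get_state(); print(s['t'],s['tcp_pos'],s['orientation'],s['opening'])
im=imaging.capture('wrist'); cv2.imwrite('pics/w3.png',im)
np.savez('w3.npz',**{k:W[k] for k in ('K','k1','position','rotation','R')})
print(proj(W,[533,302,50]))
E
```

```text
cup rim [669.54173205 -32.62938241 104.5       ] [668.38518235 -30.93077013  79.15167505]
9.125 [533.48344701 301.13877221 170.00302098] [-3.14150387e+00  8.56878296e-05  3.14010525e+00] 0.48245835692028455
[[323.10296147 193.6610509 ]]
```

View pics/w3.png

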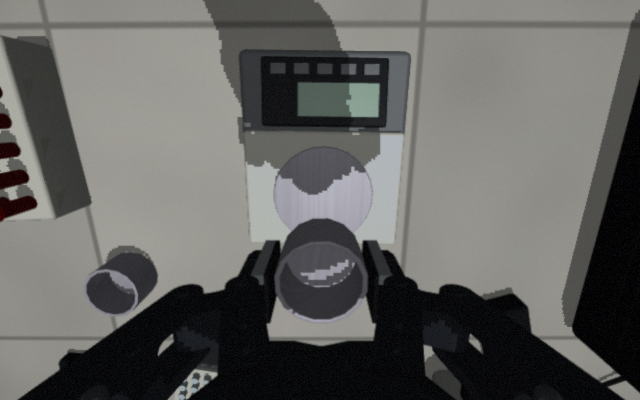

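```bash
python3 - <<'E'
from h import *
bot.movel([532,303.5,75],max_speed=200)
bot.movel([532,303.5,59],max_speed=60)
print(bot.movel([532,303.5,53],max_speed=15,threshold=2.5)); s=bot.get_state();print(s['t'],s['tcp_pos'],s['contact_force'])
bot.grip(0.7); s=bot.get_state();print(s['t'],s['tcp_pos'],s['opening'],s['contact_force'])
p=s['tcp_pos']
bot.movel([p[0],p[1],130],max_speed=120)
bot.movel([p[0],p[1],210],max_speed=250); bot.dwell(.1)
W=cam('wrist'); s=bot.get_state(); print(s['t'],s['tcp_pos'])
im=imaging.capture('wrist'); cv2.imwrite('pics/w4.png',im); crop(im,240,410,110,260,4.5,'w4c.png')
np.savez('w4.npz',**{k:W[k] for k in ('K','k1','position','rotation','R')})
E
```

```text
True
10.575 [532.3402795  303.64530404  54.73369559] [-0.42985465 -0.67815424  4.15325547]
10.8917 [531.30903089 303.22826016  53.60501705] 0.7032681685414678 [ 0.35191783 -0.24429881 -0.34263369]
12.2417 [530.22105522 302.75900921 208.17380977]
```

View pics/w4c.png

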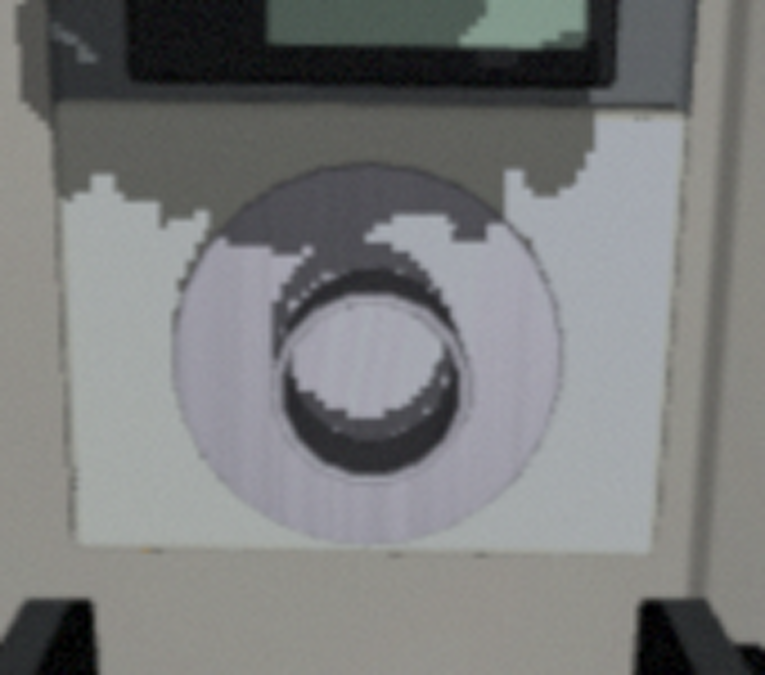

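```bash
python3 - <<'E'
from h import *
W=dict(np.load('w4.npz'))
f=lambda u,v:(240+(u+.5)/4.5-.5,110+(v+.5)/4.5-.5)
print('pan',onz(W,*f(367,353.5),50),'rim',onz(W,*f(371.5,388),80))
# look poses at stand
ps=bot.get_state()['qpos']
yaw=-0.182
T=np.array([551.,-345.,100.])
for fam in (1,-1):
  for az in (-0.9,-0.6,-.3,0,.3):
   for d in (250,300,350):
    for z in (120,170,230):
     u=np.array([np.cos(az+yaw),np.sin(az+yaw),0]); c=np.array([T[0],T[1],0])-u*d; c[2]=z
     for tilt in (30,45,60,75,90):
      a=np.radians(tilt); zt=u*np.sin(a)+np.array([0,0,-np.cos(a)]); xt=fam*(u*np.cos(a)+np.array([0,0,np.sin(a)]))
      M=np.c_[xt,np.cross(zt,xt),zt]; tcp=c-M@np.array([70.8,0,-143.4])
      view=zt*.96-.28*xt; el=np.degrees(np.arcsin(view[2])); want=np.degrees(np.arctan2(100-z,d))
      if abs(el-want)>18 or tcp[2]<100 or tcp[2]-20<0: continue
      o=R.from_matrix(M).as_euler('xyz'); q=solve_ik(tcp.tolist(),o.tolist())
      if q is not None: print(fam,az,d,z,tilt,tcp.round(0),o.round(3),np.round(q,2),round(el),round(want))
E
```

```text
pan [533.53458504 301.64145366  50.        ] rim [533.56796577 302.6065836   80.        ]
1 -0.9 250 230 75 [ 490. -230.  124.] [-3.142 -1.309 -1.082] [-0.13  0.9  -1.26 -1.73 -0.91 -2.79] -31 -27
1 0.3 250 230 75 [ 422. -360.  124.] [ 3.142 -1.309  0.118] [-1.43  0.64 -0.88 -0.04  1.31  1.66] -31 -27
1 0.3 300 230 75 [ 372. -366.  124.] [ 3.142 -1.309  0.118] [-1.55  0.69 -0.76  0.47  1.29  1.2 ] -31 -23
1 0.3 350 230 75 [ 323. -372.  124.] [ 3.142 -1.309  0.118] [-1.67  0.75 -0.68  0.83  1.23  0.85] -31 -20
-1 -0.9 250 120 60 [ 509. -265.  110.] [3.142 1.047 2.06 ] [-0.28  0.55 -1.15 -1.   -0.67  0.48] -14 -5
-1 -0.9 250 120 75 [ 507. -263.  151.] [3.142 1.309 2.06 ] [-0.21  0.79 -1.23 -1.64 -0.83  0.3 ] 1 -5
-1 -0.9 250 170 45 [ 505. -258.  119.] [3.142 0.785 2.06 ] [-0.35  0.31 -0.98 -0.36 -0.49  0.57] -29 -16
-1 -0.9 250 170 60 [ 509. -265.  160.] [3.142 1.047 2.06 ] [-0.28  0.38 -1.12 -0.81 -0.67  0.48] -14 -16
-1 -0.9 250 170 75 [ 507. -263.  201.] [3.142 1.309 2.06 ] [-0.21  0.6  -1.24 -1.44 -0.83  0.3 ] 1 -16
-1 -0.9 250 230 30 [ 496. -242.  141.] [3.142 0.524 2.06 ] [-0.42 
[... 6328 characters left out ...]
8  0.65 -0.73  0.65  1.28 -2.04] 1 -3
-1 0.3 350 170 45 [ 354. -368.  119.] [ 3.142  0.785 -3.024] [-1.4   0.35 -0.79  0.38  0.78 -1.5 ] -29 -11
-1 0.3 350 170 60 [ 362. -367.  160.] [ 3.142  1.047 -3.024] [-1.5   0.41 -0.79  0.46  1.05 -1.67] -14 -11
-1 0.3 350 170 75 [ 359. -368.  201.] [ 3.142  1.309 -3.024] [-1.58  0.54 -0.72  0.77  1.28 -2.04] 1 -11
-1 0.3 350 230 45 [ 354. -368.  179.] [ 3.142  0.785 -3.024] [-1.4   0.24 -0.73  0.55  0.78 -1.5 ] -29 -20
-1 0.3 350 230 60 [ 362. -367.  220.] [ 3.142  1.047 -3.024] [-1.5   0.3  -0.73  0.63  1.05 -1.67] -14 -20<sys>:0: UserWarning: Gimbal lock detected. Setting third angle to zero since it is not possible to uniquely determine all angles.
```

```bash
python3 - <<'E'
from h import *
pi=np.pi
bot.move_ptp([430,0,300],[pi,0,pi])
bot.move_ptp([413,-320,220],[-3.142,1.047,2.96]); bot.dwell(.15)
W=cam('wrist'); s=bot.get_state(); print(s['t'],s['tcp_pos'],s['orientation'])
im=imaging.capture('wrist')[::-1,::-1]; cv2.imwrite('pics/w5.png',im)
np.savez('w5.npz',**{k:W[k] for k in ('K','k1','position','rotation','R')})
E
```

```text
15.0167 [ 413.94486346 -319.67493372  220.38317677] [-3.14087964  1.04715246  2.96326006]
```

View pics/w5.png

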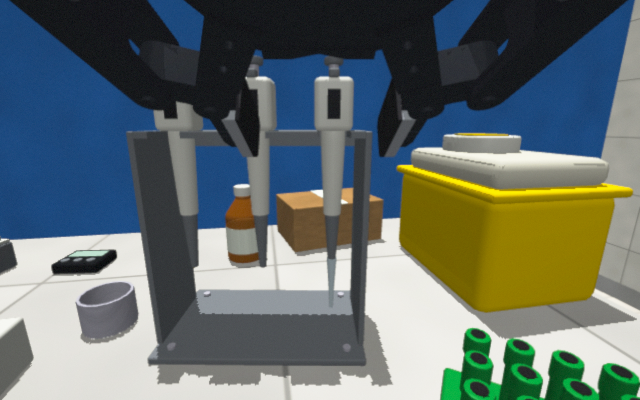

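The wrist view shows the right-hand pipette at column ~333 with a pale tip running from (332,255) to (332,304). The other two, at columns ~190 and ~262, end at grey cones, so the right one is the target. The panels are flush with the shelf.

```bash
python3 - <<'E'
from h import *
W=dict(np.load('w5.npz')); im=cv2.imread('pics/w5.png'); crop(im,290,380,50,320,2.2,'w5c.png')
crop(im,300,370,50,140,8,'w5d.png')
for n,p in [('L',(577.9,-211.2)),('M',(564.2,-284.8)),('R',(550.7,-358.7))]:
    q=proj(W,[[*p,292],[*p,225],[*p,80],[*p,30]]); print(n,(np.array([639,399])-q).round(1).tolist())
# hover pose IK check
yaw=-0.182
for yw in (np.pi+yaw,yaw):
  for z in (330,240,400):
    print(yw,z,solve_ik([551,-359,z],[np.pi,0,yw]))
E
```

```text
L [[169.6, 57.0], [177.4, 131.2], [192.1, 267.7], [196.5, 308.3]]
M [[250.5, 56.8], [254.1, 131.2], [260.7, 267.9], [262.7, 308.5]]
R [[332.1, 56.8], [331.3, 131.3], [329.8, 268.0], [329.4, 308.6]]
2.959592653589793 330 [-0.68961029  0.5062718   0.33095362  1.39547814  0.         -0.50761029]
2.959592653589793 240 [-0.68961029  0.52678759  0.14010351  1.18411225  0.         -0.50761029]
2.959592653589793 400 [-0.68961029  0.52108166  0.52916747  1.57888213  0.         -0.50761029]
-0.182 330 [-0.68961029  0.5062718   0.33095362  1.39547814  0.          2.63398236]
-0.182 240 [-0.68961029  0.52678759  0.14010351  1.18411225  0.          2.63398236]
-0.182 400 [-0.68961029  0.52108166  0.52916747  1.57888213  0.          2.63398236]
```

View pics/w5d.png

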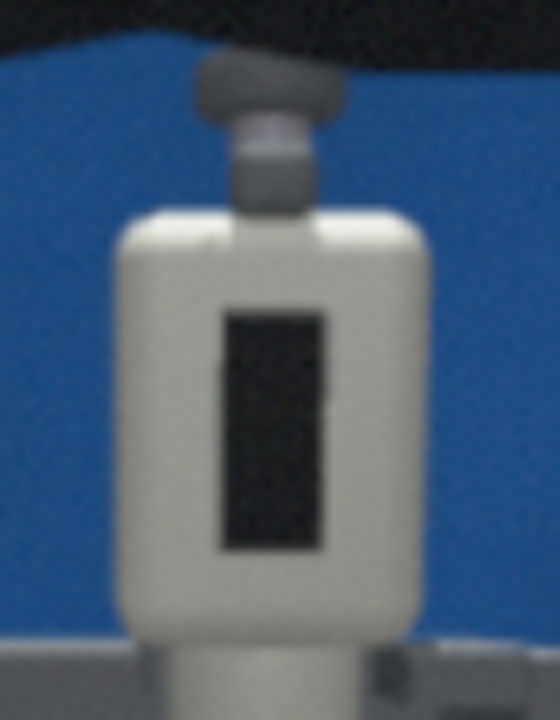

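View pics/w5c.png

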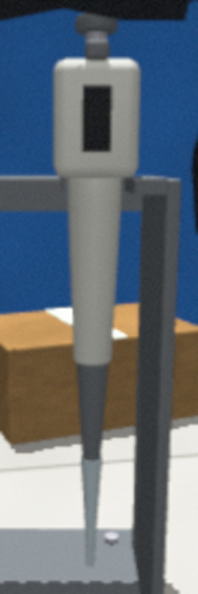

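```bash
python3 - <<'E'
from h import *
pi=np.pi; o=[pi,0,pi-0.182]
bot.move_ptp([470,-345,340],o)
bot.grip(0.68)
bot.movel([549,-360,335],max_speed=200); bot.dwell(.15)
W=cam('wrist'); s=bot.get_state(); print(s['t'],s['tcp_pos'],s['orientation'],s['opening'])
im=imaging.capture('wrist'); cv2.imwrite('pics/w6.png',im)
np.savez('w6.npz',**{k:W[k] for k in ('K','k1','position','rotation','R')})
for p in [(577.9,-212.5),(564.2,-286.5),(550.7,-360.4)]: print(proj(W,[[*p,292],[*p,273]]).round(1).tolist())
E
```

```text
17.4417 [ 547.96250321 -359.96518264  335.55102364] [-3.14141049e+00 -4.67057423e-05  2.95884132e+00] 0.6842028790223476
[[548.6, 227.4], [529.7, 217.9]]
[[435.8, 227.6], [426.2, 217.9]]
[[322.7, 227.9], [322.5, 218.2]]
```

View pics/w6.png

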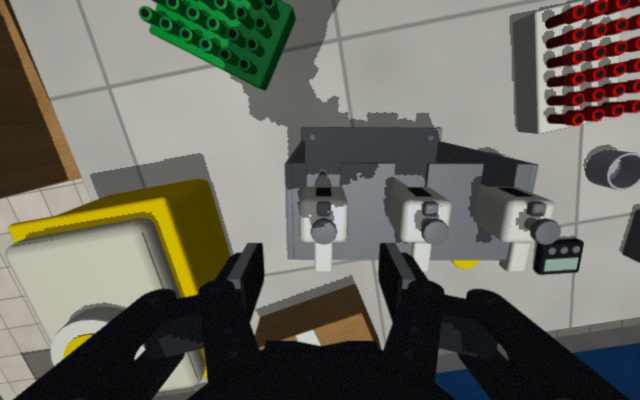

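```bash
python3 - <<'E'
from h import *
print(bot.movel([553,-361,300],max_speed=150))
s=bot.get_state();print(s['tcp_pos'])
print(bot.movel([553,-361,233],max_speed=80,threshold=8)); s=bot.get_state();print(s['t'],s['tcp_pos'],s['contact_force'])
bot.grip(0.2,60); s=bot.get_state();print(s['t'],s['tcp_pos'],s['opening'],s['contact_force'],s['wrist_torque'])
cv2.imwrite('pics/w7.png',imaging.capture('wrist'))
E
```

```text
False
[ 552.29970967 -360.72220633  300.02318405]
False
18.8583 [ 553.3350095  -361.24410226  233.66532143] [ 0.00398017 -0.20879646 -0.08890675]
19.1833 [ 553.38977997 -361.25429144  233.90982511] 0.41341823171861464 [-0.22458175 -0.79916731  3.37163537] [ 0.10309787 -0.01804918 -0.02380585]
```

View pics/w7.png

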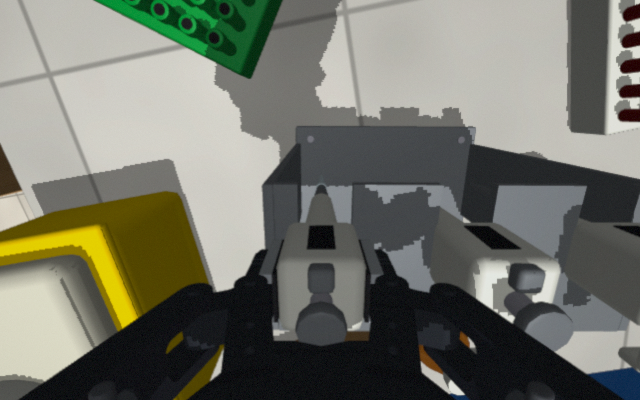

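```bash
python3 - <<'E'
from h import *
s=bot.get_state(); p=np.array(s['tcp_pos'])
c,sn=np.cos(-.182),np.sin(-.182)
bot.movel([553,-361,249],max_speed=40); s=bot.get_state();print(s['tcp_pos'],s['opening'],s['contact_force'])
d=85
print(bot.movel([553-d*c,-361-d*sn,249],max_speed=70,threshold=6)); s=bot.get_state();print(s['tcp_pos'],s['opening'],s['contact_force'])
bot.movel([553-d*c,-361-d*sn,365],max_speed=120);bot.dwell(.2); s=bot.get_state();print(s['t'],s['tcp_pos'],s['opening'],s['contact_force'],s['wrist_torque'])
cv2.imwrite('pics/w8.png',imaging.capture('wrist')); 
im=imaging.capture('side'); crop(im,240,440,130,330,3,'s8.png')
E
```

```text
[ 553.01485991 -361.04080445  249.00980595] 0.4137118537424581 [ 0.63468481  0.15080135 -1.35934291]
False
[ 469.74182833 -345.71701427  248.95913214] 0.41476707333302176 [ 0.08377567 -0.23994162 -1.56443612]
22.4667 [ 469.17412103 -345.41581155  364.26775356] 0.4179599917692605 [ 0.19645911  0.24102892 -0.92073625] [ 0.05592464 -0.00858091 -0.00606892]
```

View pics/s8.png

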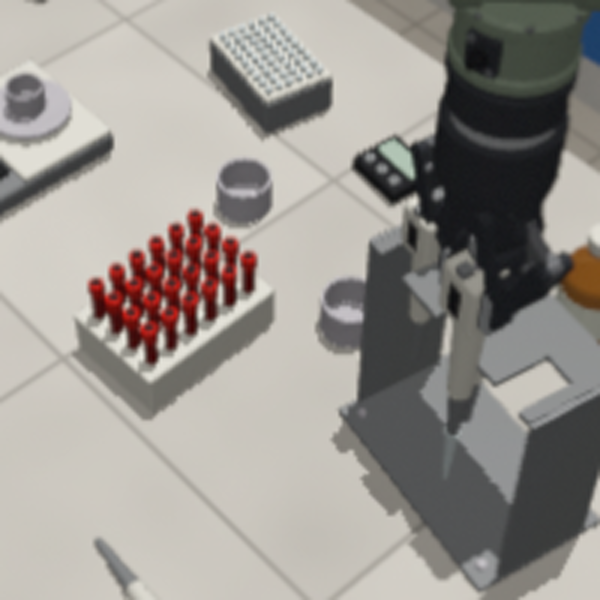

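View pics/w8.png

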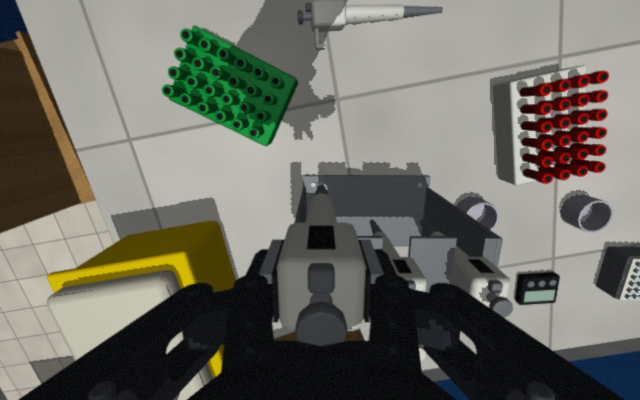

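```bash
python3 - <<'E'
from h import *
pi=np.pi; o=[pi,0,pi-0.182]
S=cam('side'); print(proj(S,[469.2,-345.4,160.5]))
bot.movel([400,-100,380],max_speed=200)
bot.movel([430,100,380],max_speed=200)
bot.movel([531.5,302,360],max_speed=200)
bot.movel([531.5,302,325],max_speed=60);bot.dwell(.3); s=bot.get_state();print(s['t'],s['tcp_pos'],s['orientation'],s['opening'],s['contact_force'])
p=s['tcp_pos']; tip=[p[0],p[1],p[2]-203.7]
W=cam('wrist');T=cam('top')
for m in (W,S,T): print('tip',proj(m,tip),'rim',proj(m,[533.5,302.2,80]))
w=imaging.capture('wrist');cv2.imwrite('pics/w9.png',w)
im=imaging.capture('side'); crop(im,190,300,110,220,5.4,'s9.png')
t=imaging.capture('top');crop(t,180,270,150,230,7,'t9.png')
E
```

```text
[[388.18935651 288.34469756]]
27.4667 [531.64678859 302.08257934 325.29100938] [3.14129934e+00 4.86507753e-04 2.95964531e+00] 0.4184806500276892 [-0.58600323 -0.17788333 -0.67846289]
tip [[321.7958262  175.27343572]] rim [[322.04875896 170.22427871]]
tip [[245.9183717  148.03366564]] rim [[247.95690501 157.91522597]]
tip [[212.77645451 187.23152192]] rim [[215.35850455 189.5136877 ]]
```

View pics/s9.png

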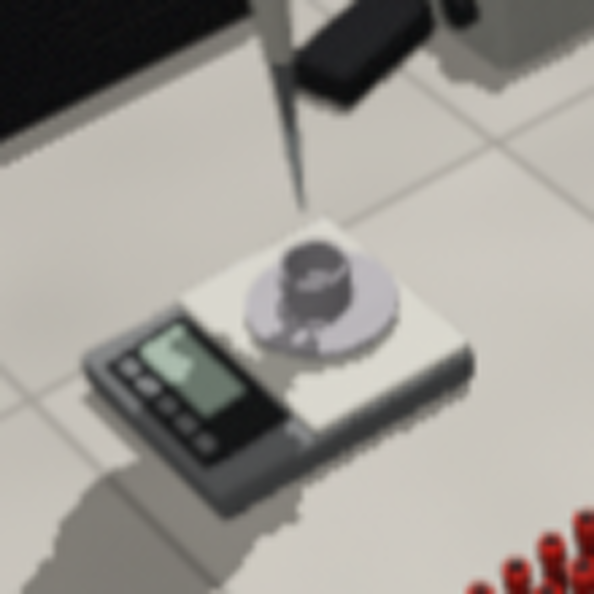

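View pics/w9.png

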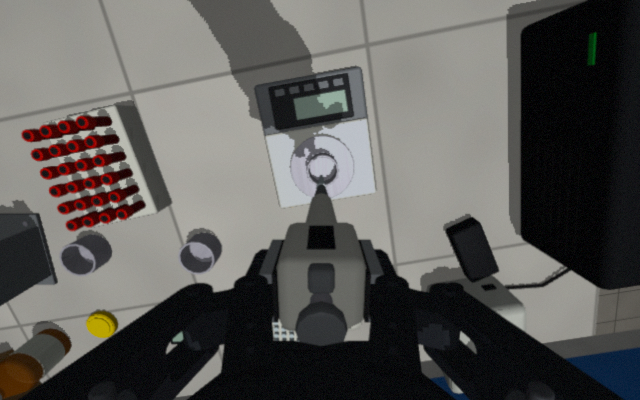

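View pics/t9.png

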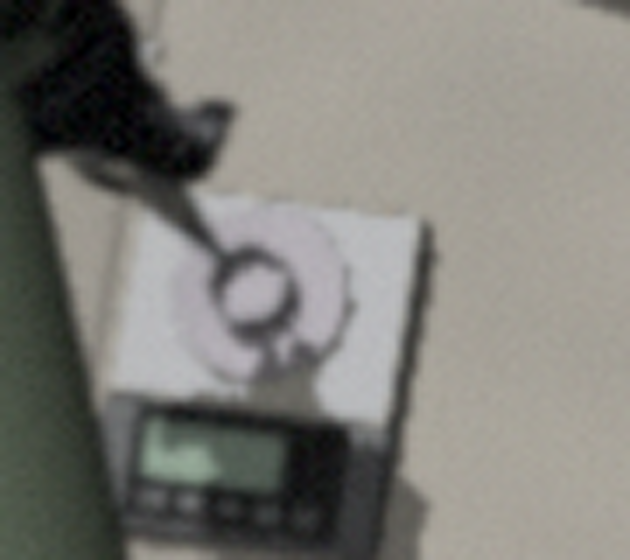

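```bash
python3 - <<'E'
from h import *
im=cv2.imread('pics/w9.png'); crop(im,285,360,135,210,9,'w9c.png')
E
```

```text
(no output)
```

View pics/w9c.png

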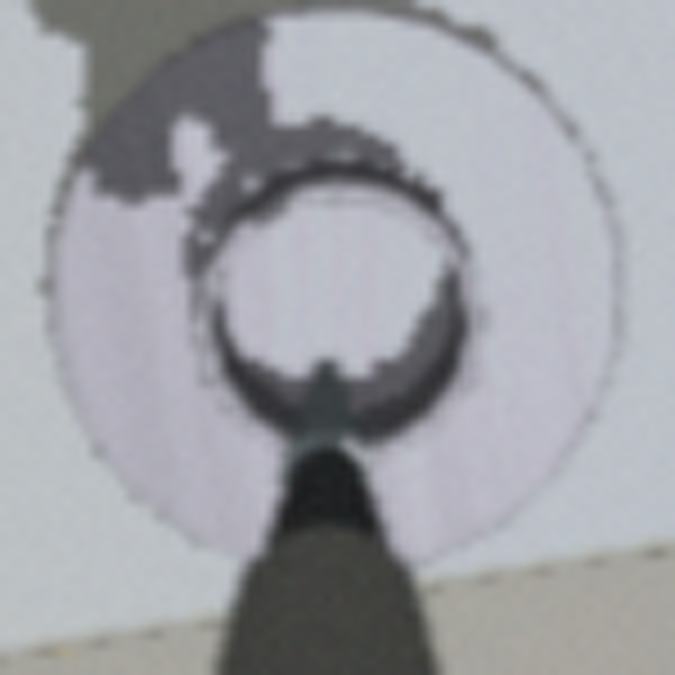

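```bash
python3 - <<'E'
from h import *
bot.movel([533,303,325],max_speed=40)
bot.movel([533,303,296],max_speed=30);bot.dwell(.6); s=bot.get_state();print(s['t'],s['tcp_pos'],s['orientation'],s['opening'],s['contact_force'],np.abs(s['joint_velocities']).max())
p=s['tcp_pos']; tip=[p[0]-.7,p[1]-1.2,p[2]-203.7]
W=cam('wrist');T=cam('top');S=cam('side')
for m in (W,S,T): print('tip',proj(m,tip),'rim',proj(m,[532.8,302.2,80]))
w=imaging.capture('wrist');crop(w,285,360,125,200,7,'w10.png')
im=imaging.capture('side'); crop(im,215,285,115,185,8,'s10.png')
t=imaging.capture('top');crop(t,190,240,165,215,10,'t10.png')
E
```

```text
29.5833 [532.99117062 303.01348015 296.01647343] [-3.14157991e+00  2.36470047e-05  2.95962117e+00] 0.4141232560832784 [ 0.41096837  0.78033806 -0.96591784] 0.0010268776876710911
tip [[320.74547392 174.95919941]] rim [[321.14385664 173.27800505]]
tip [[247.25261881 155.18298762]] rim [[247.77258417 158.01757775]]
tip [[214.67630115 189.04600575]] rim [[215.32634026 189.70807452]]
```

View pics/s10.png

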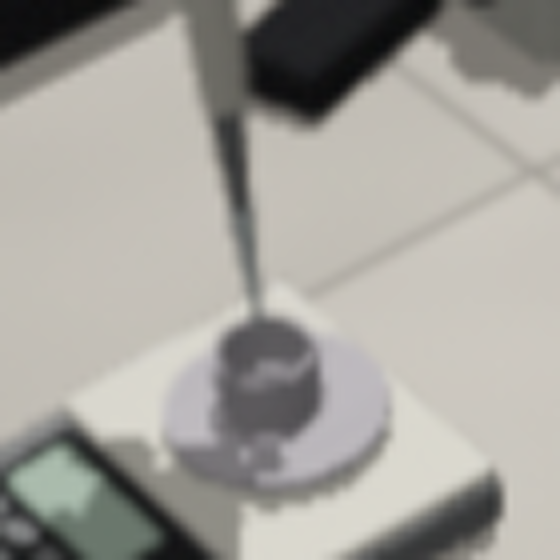

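View pics/w10.png

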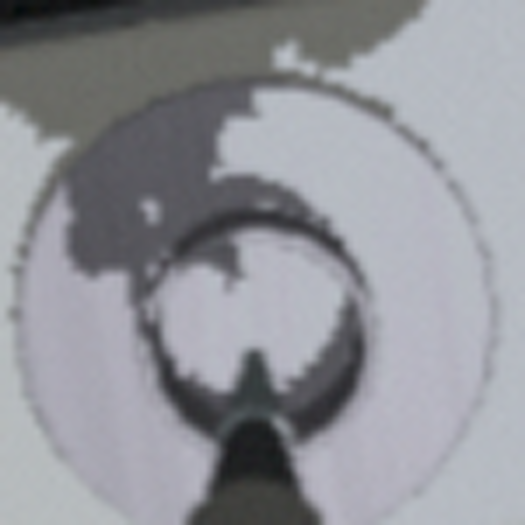

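View pics/t10.png

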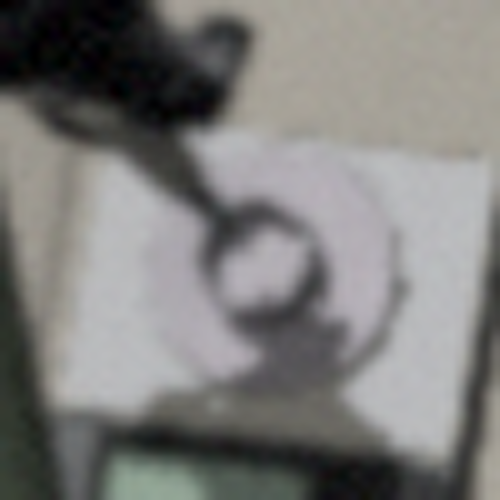

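```bash
python3 - <<'E'
from h import *
s=bot.get_state();print(s['t'],s['tcp_pos'],s['opening'],s['contact_force'],np.abs(s['joint_velocities']).max())
print(bot.sign_off())
E
```

```text
29.7333 [533.00777133 303.00444699 295.98689948] 0.4132251068848944 [ 1.10581628 -0.28118435 -0.3892678 ] 0.001789775066802194
the job is handed in; nothing more can be done
None
```

The cup is standing on the balance's pan. The pipette with the tip is held still and upright over it. I handed the job in at 29.7 s, and the sign-off gave no verdict.

- **Cup:** I took the smallest of the three and let go of it on the pan. The wrist camera put its rim about 1 mm off the pan's centre.
- **Pipette:** The one with the tip was in the stand's -y notch; the wrist view showed the other two ending at bare cones. I raised it about 15 mm and drew it 85 mm out of the notch. I then carried it over the tube rack, with the tip about 80 mm above the caps by my estimate.
- **Last checks:**
  - The tip's end is within about 1 mm of the cup's centre in the wrist view.
  - It is about 10 to 12 mm above the rim: arm position and known lengths give 12 mm, and the side view suggested up to 2 mm less.
  - The tool was vertical, the joints were nearly still, and the grip was steady.
- **Weaker or missing checks:**
  - In the top view the pale tip can't be made out against the cup, so it confirmed nothing there. Its rim reading was also about 1.5 pixels (4 to 5 mm) off the wrist camera's.
  - I judged the pipette upright from the tool's angle and from the tip lying where predicted, not from a direct measurement.

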